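Clear the drip gutter and restack the electrode module

TASK

The electrode module is off the analyser for service: take the plastic pick from its stand and run its tip along the inner face of the drip tray's raised rim, from the near left corner (seen from the robot) along the side, round the far curve and through the S bend to the drain, keeping it pressed against the rim all the way, then put the pick back upright in its stand. After that rebuild the stack squarely between the four posts: the thick reference block at the bottom, above it all the measuring electrodes laid out, made up to three layers with plain blank blocks, and the inlet block on top with its funnel up. Leave the tube rack, the bottle and the tip box where they are.

Things in the scene. Friction and masses are not known exactly. Their poses are not given: they have to be found in the camera images.
- tray: Drip tray, grey with a white rim, 182 x 172 mm, fixed. Origin: bench level under the nest's middle; at yaw 0 x points away from the robot, y to its left. Floor 4 mm above the bench, white plinth with the nest in the middle, raised rim all round (top at 18 mm). The near rim's inner face is at x = -84 mm. Black drain hole near (-68, -81) mm, right-hand near corner; the left-hand near corner is the blind end.
- rim: The rim to trace (rigid, 4 mm thick; frame as the tray's). Inner face in tray x, y (mm): straight from (-65, 66) to (20, 66); half circle of radius 66 about (20, 0) through (86, 0) to (20, -66); S bend to (-65, -86): y = -66 - 10 (1 - cos(pi (20 - x) / 85)). It runs on straight to the near rim at both ends.
- gutter0 (a point): Point 0 of 8 on the way of the pick, at the blind corner: where the axis of the pick's 8 mm shaft is (4 mm inside the rim's inner face, 10 mm above the bench) when the upright pick touches the rim. The points follow each other evenly, about 53 mm apart; the first and last are 5 mm inside the ends of the described curve.
- gutter1 (a point): Point 1 of 8 on the way of the pick, on the left straight: where the axis of the pick's 8 mm shaft is (4 mm inside the rim's inner face, 10 mm above the bench) when the upright pick touches the rim. The points follow each other evenly, about 53 mm apart; the first and last are 5 mm inside the ends of the described curve.
- gutter2 (a point): Point 2 of 8 on the way of the pick, entering the curve: where the axis of the pick's 8 mm shaft is (4 mm inside the rim's inner face, 10 mm above the bench) when the upright pick touches the rim. The points follow each other evenly, about 53 mm apart; the first and last are 5 mm inside the ends of the described curve.
- gutter3 (a point): Point 3 of 8 on the way of the pick, on the curve: where the axis of the pick's 8 mm shaft is (4 mm inside the rim's inner face, 10 mm above the bench) when the upright pick touches the rim. The points follow each other evenly, about 53 mm apart; the first and last are 5 mm inside the ends of the described curve.
- gutter4 (a point): Point 4 of 8 on the way of the pick, past the far point: where the axis of the pick's 8 mm shaft is (4 mm inside the rim's inner face, 10 mm above the bench) when the upright pick touches the rim. The points follow each other evenly, about 53 mm apart; the first and last are 5 mm inside the ends of the described curve.
- gutter5 (a point): Point 5 of 8 on the way of the pick, leaving the curve: where the axis of the pick's 8 mm shaft is (4 mm inside the rim's inner face, 10 mm above the bench) when the upright pick touches the rim. The points follow each other evenly, about 53 mm apart; the first and last are 5 mm inside the ends of the described curve.
- gutter6 (a point): Point 6 of 8 on the way of the pick, in the S bend: where the axis of the pick's 8 mm shaft is (4 mm inside the rim's inner face, 10 mm above the bench) when the upright pick touches the rim. The points follow each other evenly, about 53 mm apart; the first and last are 5 mm inside the ends of the described curve.
- gutter7 (a point): Point 7 of 8 on the way of the pick, at the drain: where the axis of the pick's 8 mm shaft is (4 mm inside the rim's inner face, 10 mm above the bench) when the upright pick touches the rim. The points follow each other evenly, about 53 mm apart; the first and last are 5 mm inside the ends of the described curve.
- nest (a point): Middle of the nest floor, 18 mm above the bench; axes as the tray's. Four L-shaped white corner posts, upright to 51 mm above this floor, then flared to 56 mm, leave 60 x 40 mm (x, y) for the 56 x 36 mm blocks. Between the posts the sides are open: windows 40 mm wide on the +y and -y sides for the fingers.
- reference: Reference block: grey, 56 mm along its x, 36 mm along its y, 14 mm thick (the others are 11 or 12), black bar mark on top and a black plug on one end. 40 to 85 g. Origin: centre of the underside, z up. Goes in first, on the nest floor, either way round.
- electrode1: Measuring electrode (one to three of them are present): white block, 56 mm along its x, 36 mm along its y, 11 mm thick, round black window with a metal centre on top and a brass stud at one end. 30 to 55 g. Origin: centre of the underside, z up. Each one present goes in one of the three middle layers, any order, either way round.
- electrode2: Measuring electrode (one to three of them are present): white block, 56 mm along its x, 36 mm along its y, 11 mm thick, round black window with a metal centre on top and a brass stud at one end. 30 to 55 g. Origin: centre of the underside, z up. Each one present goes in one of the three middle layers, any order, either way round.
- electrode3: Measuring electrode (one to three of them are present): white block, 56 mm along its x, 36 mm along its y, 11 mm thick, round black window with a metal centre on top and a brass stud at one end. 30 to 55 g. Origin: centre of the underside, z up. Each one present goes in one of the three middle layers, any order, either way round.
- blank1: Blank spacer block: plain white, 56 mm along its x, 36 mm along its y, 11 mm thick, only a small dot on top. 30 to 55 g. Origin: centre of the underside, z up. Fills a middle layer for which there is no electrode; a blank that is not needed stays outside.
- blank2: Blank spacer block: plain white, 56 mm along its x, 36 mm along its y, 11 mm thick, only a small dot on top. 30 to 55 g. Origin: centre of the underside, z up. Fills a middle layer for which there is no electrode; a blank that is not needed stays outside.
- inlet: Inlet block: grey, 56 x 36 mm (x, y), 12 mm thick, with a funnel (20 mm wide at its mouth) on its top reaching 22 mm above its underside. 35 to 70 g. Origin: centre of the underside, z up. Goes on last; over the reference block and three middle layers its underside is 47 mm above the nest floor.
- pick: Plastic pick, 130 mm long, 30 g, standing upright in its stand: a round shaft 8 mm in diameter from the tip (z = 0, the origin) up to 78 mm, and a square grey handle 14 x 14 mm from 78 to 130 mm, sides along x and y. z points from tip to handle. Rigid.
- stand: White stand fixed to the bench: foot 60 x 60 x 10 mm with a square upright socket in its middle, inside 11 x 11 mm, walls to 48 mm above the bench and a flared mouth up to 56 mm, about 21 mm wide. Origin: bench level under the socket; axes along its sides.
- socket (a point): Bottom of the socket, 10 mm above the bench, where the pick's tip stands.
- tube_rack: Blue rack with 12 capped tubes, 70 x 156 x 102 mm, beside the work. Not to be disturbed. Origin: centre of the underside.
- wash_bottle: White bottle, 60 mm in diameter, 120 mm tall. Not to be disturbed. Origin: centre of the underside.
- tip_box: Clear pipette-tip box with a green lid, 88 x 123 x 56 mm. Not to be disturbed. Origin: centre of the underside.
Things that resemble listed ones, but are neither listed nor needed, are in the scene too. What is shaped like the electrode3 but blue, pink or red is not meant.

How it is judged:
By the outcome, as a careful person would: the job done as asked, in the order asked, and still so for the second after the job is handed in, with the robot touching nothing.
Of electrode1, electrode2, electrode3 only 1 to 3 are there at a start; the rules pass over those that are not, and their reading is None.
At some moment in a run one of reference, electrode1, electrode2, electrode3, blank1, blank2, inlet may be knocked a few centimetres aside while the robot is not near it.
It also fails if it takes over 210 s, if anything falls off the work surface, if the arm or the gripper's body presses on something with over 40 N, if the wrist force passes 120 N, or if a joint passes its speed limit or range.

ROBOT

A 6-joint arm with a two-finger parallel gripper is mounted at the origin on the work surface. World frame = base frame: x ahead of the robot, y to its left, z up, the work surface at z = 0. Lengths are in m, angles in rad, forces in N, time in s.
With the tool pointing down it reaches from about 0.35 to 0.8 m from the base axis. Payload 7.3 kg.
Tool frame: the origin (TCP) lies between the finger pads; the fingertips stand 25 mm ahead of it and the grasp point (between the pads) lies 6 mm ahead of it (r.tip_extent is the distance from the TCP to the fingertips, in m); z points along the fingers, y is the line along which they close (so a half turn about z gives the same grasp; the last joint's range is limited). The gripper opens to 85 mm and grips with 20 to 120 N. Pads are 22 mm wide; open, the fingers measure 114 mm over their backs; the gripper's body (76 mm by 85 mm) begins 54 mm behind the grasp point. The pads swing forward as they close: fully open they stand 13 mm farther back than shut.
Start: joints at [-1.273, 0.342, 1.524, -0, 1.275, -0.146], TCP at [0.225, -0.474, 0.256] pointing down, gripper open.
Joint ranges: [-2.53, 2.53], [-0.77, 2.02], [0.04, 2.7], [-1, 4.14], [0.28, 2.66], [-3.11, 3.11]. Speed limits (rad/s): [2.57, 2.57, 3.14, 3.14, 3.14, 3.14].

INTERFACE

Orientations are given as a unit quaternion [x, y, z, w].
In Python, from workcell import r, command_gripper, optics gives the robot as it stands. The module is installed in compiled form; this text tells all that it offers. Calls block until the motion is done:
- r.reach(position, orientation): joint-space move of the TCP to a pose.
- r.move_straight(position, orientation=None, speed=0.15, max_force=None): straight line of the TCP; orientation=None keeps the orientation; speed is the mean speed in m/s. With max_force (N) it stops when the force on the tool has changed by that much, and returns True; else False.
- r.movej(angles): joint-space move.
- command_gripper(opening, force=None): finger opening in m; force is the grip in N (None keeps the last); returns when the fingers have stopped.
- r.hold(seconds).
- r.solve_ik(position, orientation): joint angles nearest the present ones, or None.
- r.read_state(): the state.
- optics.get_image(name): name is "side" or "top"; returns (picture, depth): 420x560x3 uint8, red, green, blue; 420x560 float32, m along the optical axis (not along the pixel's ray), 0 where there is no reading.
- optics.camera_model(name): a dict with "K" (3x3 intrinsics, pixels), "R" (3x3) and "t" (3): a world point X has camera coordinates R X + t. Camera axes: x right, y down, z forward; pixel columns grow to the right and rows downward; lengths in m; the calibration is good to about 2 mm. A picture is of the moment at which its call begins. camera_model takes no time and is no camera call.
A pose or a line that the arm cannot do raises r.PlanningError and nothing moves.
- r.finish_job(): hands the job in; it is judged then, once.
The state is a dict: "time_s": time; "joint_positions": joint angles; "dq": joint speeds; "tau": joint torques, N m; "eef_pos": TCP position; "eef_rot": TCP orientation; "contact_force": force on the tool from outside, world axes, zero at the start; "torque": the same for the moment, N m; "grip_width": finger opening in m; "grip_force": force on a finger pad.
Only numpy, scipy, OpenCV 4.12 (cv2) and the standard library are available. Lean on these libraries where they do the work, as an engineer would, in place of code of your own. Each camera call takes 0.05 s, during which the arm holds its last target. There are 200 camera calls.

## Working session

There is one attempt and no reset: what is moved stays moved. The work goes in short steps, each a Python script; the robot and the scene stay as the last script left them, time stands still between calls to the robot, and variables do not carry over. Pictures are saved under pics/ and viewed, at most 14 in all, crops included, and the job is handed in when it is done.

```bash
mkdir -p pics; ls
python3 - <<'E'
from workcell import r, command_gripper, optics
import cv2,numpy as np
for n in("top","side"):
    p,d=optics.get_image(n); cv2.imwrite(f"pics/{n}0.png",p[:,:,::-1]); np.save(f"pics/{n}0.npy",d)
    print(n,{k:np.round(v,4).tolist() for k,v in optics.camera_model(n).items()})
s=r.read_state();print(s["time_s"],s["eef_pos"],s["eef_rot"],s["grip_width"],r.tip_extent)
E
```

```text
pics
top {'K': [[506.3761, 0.0, 278.1592], [0.0, 506.3761, 211.5708], [0.0, 0.0, 1.0]], 'R': [[-0.0277, -0.9995, 0.0134], [-0.9966, 0.0265, -0.0781], [0.0777, -0.0155, -0.9969]], 't': [0.0202, 0.6067, 1.2796]}
side {'K': [[530.4646, 0.0, 283.0157], [0.0, 530.4646, 209.7452], [0.0, 0.0, 1.0]], 'R': [[-0.9827, -0.1852, 0.0044], [-0.1478, 0.7701, -0.6206], [0.1115, -0.6105, -0.7841]], 't': [0.6043, 0.1009, 1.3375]}
0.1 [ 0.22533712 -0.47383651  0.25570883] [ 9.75479732e-01  2.20088243e-01 -6.45380043e-05 -6.73480937e-04] 0.08534056608469553 0.025
```

View pics/top0.png

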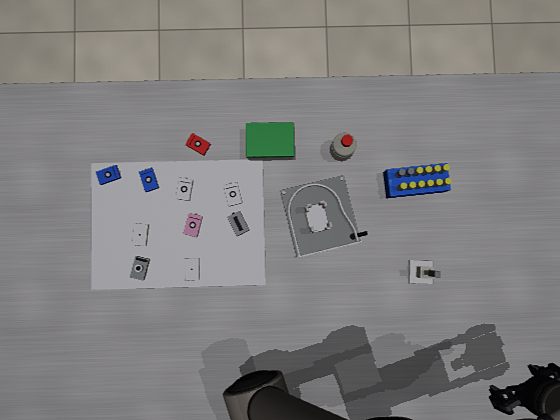

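View pics/side0.png

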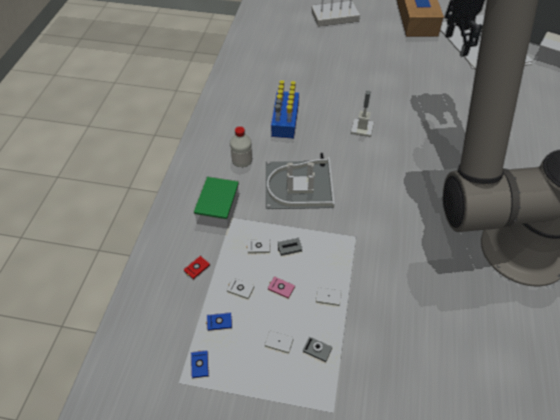

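Candidates: white blocks with a black window at top (184,188) and (232,193) look like electrodes. Plain white blocks at (140,233) and (192,268) look like blanks. The grey block with a bar at (238,223) looks like the reference, and the grey one with a ring at (141,267) like the inlet. Pink, red and blue blocks are decoys. I'll confirm this in an enlarged crop.

Run:
```python
import cv2
p=cv2.imread("pics/top0.png")
cv2.imwrite("pics/c1.png",cv2.resize(p[145:290,85:275],None,fx=4,fy=4,interpolation=cv2.INTER_CUBIC))
cv2.imwrite("pics/c2.png",cv2.resize(p[160:290,270:450],None,fx=4,fy=4,interpolation=cv2.INTER_CUBIC))
```

```text
(no output)
```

View pics/c1.png

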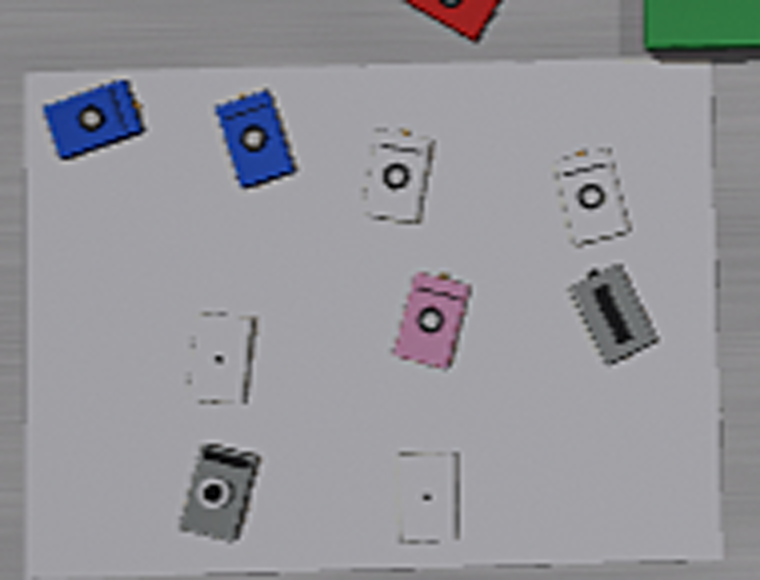

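View pics/c2.png

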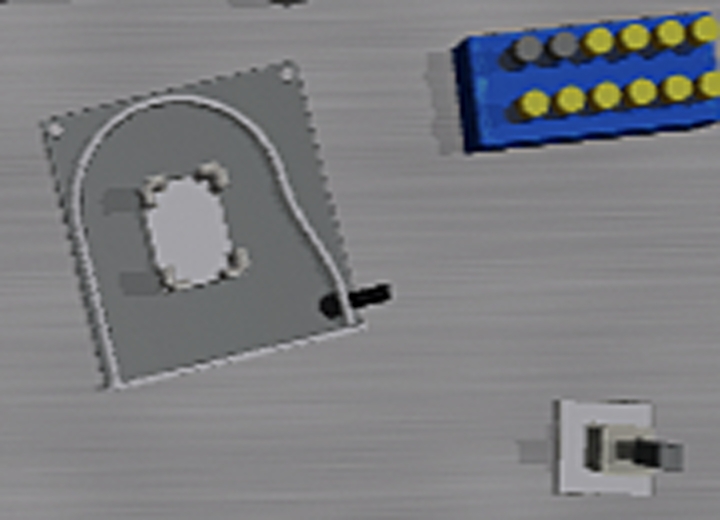

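The crop confirms two electrodes (ring window plus brass stud), two blanks (dot only), the reference (bar) and the inlet (funnel), so I need one blank. Next I measure using depth.

```bash
cat > h.py <<'E'
import numpy as np,cv2
from workcell import r, command_gripper, optics
def cloud(n,d):
    c=optics.camera_model(n);K,R,t=[np.array(c[k]) for k in("K","R","t")]
    v,u=np.mgrid[:d.shape[0],:d.shape[1]]
    P=np.stack([(u-K[0,2])/K[0,0]*d,(v-K[1,2])/K[1,1]*d,d],-1)
    return (P-t)@R
def ray(n,u,v,z):
    c=optics.camera_model(n);K,R,t=[np.array(c[k]) for k in("K","R","t")]
    o=-R.T@t; w=R.T@np.linalg.solve(K,[u,v,1.]); return o+w*(z-o[2])/w[2]
def proj(n,X):
    c=optics.camera_model(n);q=np.array(c["R"])@X+np.array(c["t"]);q=np.array(c["K"])@q;return q[:2]/q[2]
E
python3 - <<'E'
from h import *
B={"ref":(238,223),"e1":(184,188),"e2":(232,193),"b1":(140,233),"b2":(192,268),"inlet":(141,267),"pink":(193,225),"stand":(421,271)}
D={n:np.load(f"pics/{n}0.npy") for n in("top","side")}
C={n:cloud(n,D[n]) for n in D}
for n in C:
    z=C[n][...,2]; 
    if n=="top": print("paper z",[(np.round(z[v:v+8,u:u+8].mean(),4),np.round(z[v:v+8,u:u+8].std(),4)) for u,v in((110,200),(160,275),(250,270),(320,300),(220,215))])
for k,(u,v) in B.items():
    c=ray("top",u,v,.012)
    for n in C:
        P=C[n].reshape(-1,3); m=(np.hypot(*(P[:,:2]-c[:2]).T)<.042)&(P[:,2]>.006)&(P[:,2]<.02)&(D[n].ravel()>0)
        Q=P[m]; 
        if len(Q)<10: print(k,n,len(Q));continue
        rc=cv2.minAreaRect((Q[:,:2]*1000).astype(np.float32)); print(k,n,len(Q),np.round(Q[:,2].mean(),4),np.round(rc[0],1),np.round(rc[1],1),round(rc[2],1), "mean",np.round(Q[:,:2].mean(0)*1000,1))
E
```

```text
paper z [(np.float64(0.0007), np.float64(0.0026)), (np.float64(0.0005), np.float64(0.0027)), (np.float64(0.0212), np.float64(0.164)), (np.float64(-0.0003), np.float64(0.0031)), (np.float64(0.0004), np.float64(0.0028))]
ref top 318 0.0134 [579.5 114.7] [72.3 62.8] 2.9 mean [581.1 109. ]
ref side 324 0.0142 [582.3 104.2] [65.7 74.4] 43.3 mean [578.1 108.1]
e1 top 308 0.0108 [678.2 245.3] [63.4 76.1] 45.2 mean [674.  246.5]
e1 side 369 0.0114 [672.2 250.1] [65.8 65.9] 60.5 mean [670.7 246.6]
e2 top 297 0.0108 [659.7 124. ] [74.9 60.3] 4.1 mean [657.8 121.2]
e2 side 302 0.0114 [655.1 121.6] [66.  69.5] 42.0 mean [654.9 119.9]
b1 top 318 0.0111 [563.3 360.2] [67.5 70.7] 64.7 mean [559.3 361.6]
b1 side 429 0.0114 [560.2 359.1] [61.9 74.6] 65.8 mean [555.6 361.7]
b2 top 319 0.0108 [469.  226.4] [65.3 74.6] 32.1 mean [467.  229.3]
b2 side 355 0.012 [463.7 226.6] [60.5 79.6] 11.1 mean [463.3 228.5]
inlet top 288 0.012 [473.3 358.2] [76.7 64.1] 88.3 mean [473.1 362. ]
inlet side 381 0.0125 [471.8 356.8] [64.4 70.8] 19.7 mean [470.4 363.7]
pink top 310 0.0107 [579.3 226.1] [75.1 63.3] 81.5 mean [580.4 225.3]
pink side 350 0.0115 [579.7 228.3] [72.2 70.1] 4.2 mean [576.7 224.9]
stand top 330 0.0101 [ 444.1 -355.6] [70.6 61.6] 87.6 mean [ 443.9 -355.3]
stand side 225 0.0118 [ 444.9 -360.8] [69.1 75.3] 77.2 mean [ 440.2 -356.1]
```

```bash
cat >> h.py <<'E'
BZ=dict(ref=.014,e1=.011,e2=.011,b1=.011,b2=.011,inlet=.012)
def grab(k=6):
    D={}
    for n in("top","side"):
        F=[optics.get_image(n) for _ in range(k)]
        d=np.array([f[1] for f in F]); D[n]=(F[-1][0],np.nanmedian(np.where(d>0,d,np.nan),0))
    return D
def block(n,d,c):
    """height-thresholded blob near c -> rectangle in world mm (centre, yaw of long side)"""
    P=cloud(n,d); z=cv2.GaussianBlur(np.nan_to_num(P[...,2]).astype(np.float32),(3,3),0)
    m=((z>.0055)&(z<.04)&(np.hypot(P[...,0]-c[0],P[...,1]-c[1])<.045)).astype(np.uint8)
    k,l,s,_=cv2.connectedComponentsWithStats(m)
    if k<2: return None
    m=l==1+np.argmax(s[1:,4]); Q=P[m][:,:2]
    mu=Q.mean(0); w,V=np.linalg.eigh(np.cov(Q.T)); a=V[:,1]
    return mu,np.degrees(np.arctan2(a[1],a[0]))%180,m.sum(),np.sqrt(12*w)*1000
E
python3 - <<'E'
from h import *
import pickle
D=grab(10); pickle.dump(D,open("D.pkl","wb"))
B={"ref":(238,223),"e1":(184,188),"e2":(232,193),"b1":(140,233),"b2":(192,268),"inlet":(141,267),"stand":(421,271)}
for k,(u,v) in B.items():
    c=ray("top",u,v,.012)
    for n in D:
        b=block(n,D[n][1],c); print(k,n,np.round(b[0]*1000,1),round(b[1],1),b[2],np.round(b[3],1))
for n in D:
    P=cloud(n,D[n][1]); print(n,"noise",np.nanstd(P[...,2][275:283,160:168]) if n=="top" else "")
    c=ray("top",317,217,.018)
    near=np.hypot(P[...,0]-c[0],P[...,1]-c[1])<.06
    Q=P[near&(P[...,2]>.05)]; print(" posts",len(Q),np.round(cv2.minAreaRect((Q[:,:2]*1000).astype(np.float32)),1) if 0 else cv2.minAreaRect((Q[:,:2]*1000).astype(np.float32)))
    # rim mask: white pixels projected on z=.018
    hsv=cv2.cvtColor(D[n][0],cv2.COLOR_RGB2HSV)
    tr=np.hypot(P[...,0]-c[0],P[...,1]-c[1])<.14
    print(" V levels",np.percentile(hsv[...,2][tr],[10,50,80,90,95,99]))
s=D["side"][0]; cv2.imwrite("pics/c3.png",cv2.resize(s[90:215,250:390],None,fx=5,fy=4.8,interpolation=cv2.INTER_CUBIC)[:,:,::-1])
E
```

```text
ref top [581.4 108.3] 25.2 314 [35.9 58.1]
ref side [577.9 107.6] 23.6 335 [42.5 58.5]
e1 top [674.2 246.6] 168.3 305 [36.5 56.5]
e1 side [671. 246.] 168.9 355 [38.1 58.4]
e2 top [657.9 120.7] 13.3 297 [35.7 56.4]
e2 side [654.8 120.6] 15.4 299 [39.  55.4]
b1 top [559.  361.6] 172.7 314 [37.1 56.3]
b1 side [555.5 361.3] 174.1 425 [38.3 57. ]
b2 top [466.5 229.3] 2.7 314 [36.9 55.3]
b2 side [463.1 228.6] 1.5 361 [39.  56.5]
inlet top [473.4 362.7] 163.9 322 [36.8 56.2]
inlet side [470. 363.] 165.7 446 [38.3 57.4]
stand top [ 443.5 -356.4] 177.2 386 [60.6 67.9]
stand side [ 439.5 -355.8] 4.2 282 [55.4 61.7]
top noise 0.0010038997125235488
 posts 110 ((589.60693359375, -96.24435424804688), (71.2149429321289, 51.44870376586914), 12.163652420043945)
 V levels [104. 134. 139. 143. 167. 176.]
side noise 
 posts 187 ((586.5794677734375, -97.81623840332031), (70.15660095214844, 51.324424743652344), 13.032479286193848)
 V levels [ 95. 136. 140. 142. 148. 170.]
```

View pics/c3.png

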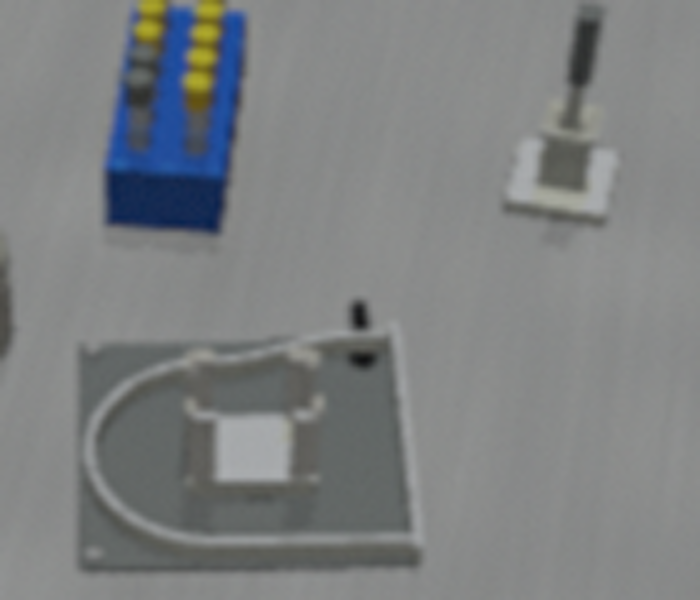

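The side crop shows the tray rim with the drain at crop (362,358), the four posts around the plinth, and the pick standing in its stand, with its handle top at crop (592,10). Next I locate the handle and grasp the pick.

```bash
cat >> h.py <<'E'
from scipy.spatial.transform import Rotation as Ro
def quat(deg):
    """tool down, closing line at world angle deg+90"""
    a=np.radians(deg);c,s=np.cos(a),np.sin(a)
    return Ro.from_matrix(np.array([[-c,-s,0],[-s,c,0],[0,0,-1]]).T).as_quat()
def st():
    s=r.read_state(); return s
def show(m=""):
    s=st(); print(m,"t",round(s["time_s"],2),"p",np.round(np.array(s["eef_pos"])*1000,1),"F",np.round(s["contact_force"],1),"T",np.round(s["torque"],2),"w",round(s["grip_width"]*1000,1),"gf",round(s["grip_force"],1),flush=True)
E
python3 - <<'E'
from h import *
a=ray("top",438.3,274.3,.14);b=ray("side",368.4,92.1,.14);print(a,b)
x,y=((a+b)/2)[:2]
for d in(-2.5,177.5): print(d,r.solve_ik([x,y,.24],quat(d)),r.solve_ik([.52,-.05,.2],quat(d)))
E
```

```text
[ 0.44144345 -0.36348001  0.14      ] [ 0.43884564 -0.36595478  0.14      ]
-2.5 [-8.26013771e-01  4.40201753e-01  1.41841551e+00 -4.44089210e-16
  1.28297539e+00 -2.35317687e+00] [-2.42634130e-01  3.89931513e-01  1.61729868e+00 -4.44089210e-16
  1.13436246e+00 -1.76979723e+00]
177.5 [-8.26013771e-01  4.40201753e-01  1.41841551e+00 -4.44089210e-16
  1.28297539e+00  7.88415787e-01] [-2.42634130e-01  3.89931513e-01  1.61729868e+00 -4.44089210e-16
  1.13436246e+00  1.37179543e+00]
```

Run:
```python
from h import *
q=quat(177.5); x,y=.4405,-.357
show("0"); command_gripper(.085,40)
r.reach([x,y,.25],q); r.move_straight([x,y,.112],speed=.1,max_force=15); show("down")
command_gripper(.0,90); show("grip"); r.move_straight([x,y,.19],speed=.08,max_force=20); show("lift")
p,d=optics.get_image("side"); cv2.imwrite("pics/s1.png",cv2.resize(p[60:170,330:440],None,fx=5,fy=5)[:,:,::-1])
```

```text
0 t 1.1 p [ 225.4 -474.2  256.3] F [ 0.2  1.1 -0.1] T [ 0.   -0.01 -0.01] w 85.8 gf 0.0
down t 3.82 p [ 440.8 -357.3  112.6] F [0.5 0.9 0.6] T [ 0.03  0.02 -0.05] w 85.1 gf 0.0
grip t 4.47 p [ 441.3 -360.3  113.4] F [-1.  -8.8  2.2] T [-1.9   0.17 -0.01] w 12.9 gf 87.3
lift t 5.6 p [ 440.3 -356.7  189.4] F [ 0.   0.2 -1. ] T [ 0.02  0.   -0.02] w 12.8 gf 88.1
```

View pics/s1.png

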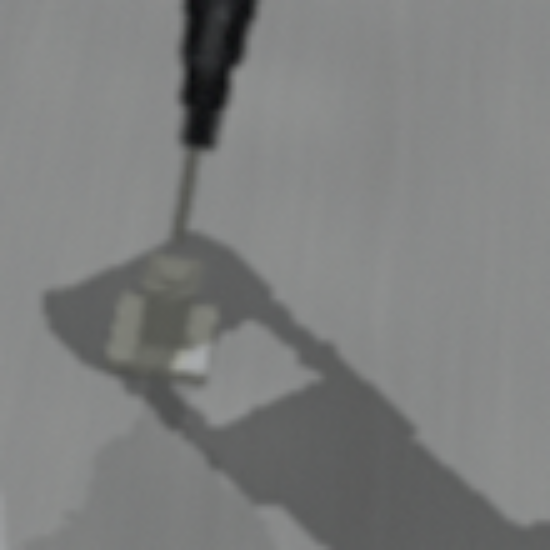

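```bash
cat > trace.py <<'E'
from h import *
import sys
O=np.array([.588,-.097]); yaw=np.radians(12.6); Rt=np.array([[np.cos(yaw),-np.sin(yaw)],[np.sin(yaw),np.cos(yaw)]])
xs=np.linspace(20,-63,200)[1:]
face=np.vstack([np.c_[np.linspace(-63,20,200),np.full(200,66.)],
 [[20+66*np.sin(t),66*np.cos(t)] for t in np.linspace(0,np.pi,300)[1:]],
 np.c_[xs,-66-10*(1-np.cos(np.pi*(20-xs)/85))]])
s=np.r_[0,np.cumsum(np.hypot(*np.diff(face,axis=0).T))]
S=np.arange(0,s[-1]+3,3.); S[-1]=s[-1]
F=np.c_[np.interp(S,s,face[:,0]),np.interp(S,s,face[:,1])]
T=np.gradient(F,axis=0);T/=np.linalg.norm(T,axis=1)[:,None]
N=np.c_[-T[:,1],T[:,0]]          # left of travel = outward?
N*=np.sign(N[0,1])
C=F-4*N                           # shaft axis
W=O+C/1000@Rt.T; NW=N@Rt.T
E
python3 - <<'E'
from trace import *
print(len(S),S[-1],N[0],N[len(N)//2],N[-1])
Z=.111
a=W[0]-.010*NW[0]
r.reach([*(a),.20],quat(177.5)); show("above")
print(r.move_straight([*a,Z],speed=.06,max_force=8)); show("low")
F0=np.array(st()["contact_force"])
print(r.move_straight([*(W[0]+.008*NW[0]),Z],speed=.02,max_force=4)); show("touch")
print("n",NW[0],"off mm",((np.array(st()["eef_pos"])[:2]-W[0])@NW[0])*1000)
E
```

```text
127 376.17627573845647 [-0.  1.] [ 0.99938015 -0.03520403] [ 0.03542009 -0.99937251]
above t 6.83 p [515.3 -60.9 199.9] F [-0.4 -0.1 -1.2] T [-0.   -0.    0.02] w 12.9 gf 88.1
False
low t 8.46 p [515.4 -60.1 111.4] F [-0.4  0.7 -0.5] T [ 0.01 -0.01  0.03] w 12.8 gf 88.1
True
touch t 9.12 p [512.5 -47.8 110.9] F [ 0.8 -2.5  1.3] T [-0.73 -0.13 -0.01] w 12.6 gf 88.5
n [-0.21814324  0.97591676] off mm 2.488208396417663
```

Run:
```python
from trace import *
Z=.111; F0=np.array([-.4,.5,-.6]); e=.0035; L=[]
def step(p,sp=.035):
    r.move_straight([*p,Z],speed=sp)
    q=st(); return np.array(q["eef_pos"]),np.array(q["contact_force"])-F0,q["time_s"]
for i in range(4):      # settle force at the start
    p,f,t=step(W[0]+e*NW[0],.01); fn=-f[:2]@NW[0]; e+=np.clip((5-fn)*.00025,-.001,.001); print(round(e*1e3,2),round(fn,1))
for i in range(len(W)):
    p,f,t=step(W[i]+e*NW[i]); fn=-f[:2]@NW[i]; 
    L.append([t,*p,*f,e,fn])
    if i%6==0: print(i,round(t,1),"e",round(e*1e3,2),"fn",round(fn,1),"off",round((p[:2]-W[i])@NW[i]*1e3,2),"F",np.round(f,1),"z",round(p[2]*1e3,1),flush=True)
    if fn>25 or np.linalg.norm(f)>40: print("ABORT",i,f);break
    e+=np.clip((5.5-fn)*.0002,-.0008,.0008)
L=np.array(L);np.save("trace.npy",L); print("fn min/max",L[:,-1].min(),L[:,-1].max(),"idx min",L[:,-1].argmin())
show("end")
```

```text
3.41 5.3
3.18 5.9
3.08 5.4
2.97 5.5
0 10.4 e 2.97 fn 5.2 off 2.62 F [ 1.8 -5.   0.8] z 111.0
6 11.9 e 2.42 fn 5.6 off 2.39 F [ 0.5 -5.6 -1. ] z 110.5
12 13.4 e 2.29 fn 6.2 off 2.24 F [-0.9 -6.6 -1.1] z 110.5
18 14.9 e 2.1 fn 5.4 off 2.03 F [-0.4 -5.7 -1. ] z 110.9
24 16.4 e 1.96 fn 5.5 off 1.87 F [ 0.3 -5.6  0.2] z 111.0
30 17.9 e 1.8 fn 6.6 off 1.59 F [-1.3 -6.8 -0.3] z 110.9
36 19.4 e 1.43 fn 6.0 off 1.19 F [-1.9 -5.8 -0.5] z 110.6
42 20.9 e 1.34 fn 5.1 off 1.03 F [-3.7 -3.9 -0.3] z 110.4
48 22.4 e 1.36 fn 6.7 off 0.65 F [-5.4 -4.2 -0.1] z 110.1
54 23.9 e 1.36 fn 5.3 off 0.48 F [-4.5 -2.8  0.6] z 110.1
60 25.4 e 1.44 fn 6.2 off 0.15 F [-6.1 -1.5 -0.1] z 110.0
66 26.9 e 1.68 fn 4.9 off 0.04 F [-4.9  0.1  0.3] z 110.0
72 28.4 e 2.2 fn 5.4 off -0.12 F [-4.9  2.5  0.2] z 110.0
78 29.9 e 2.44 fn 4.4 off -0.2 F [-3.   3.6  0.6] z 110.1
84 31.4 e 2.62 fn 5.1 off -0.27 F [-2.3  5.  -0.5] z 110.3
90 32.9 e 2.98 fn 5.9 off -0.21 F [-1.6  5.9  0.5] z 110.6
96 34.4 e 2.95 fn 4.9 off -0.08 F [ 1.1  5.3 -0.2] z 110.9
102 35.9 e 3.07 fn 5.2 off 0.07 F [-0.1  5.7  1. ] z 111.0
108 37.4 e 2.48 fn 5.7 off -0.48 F [-0.5  6.4  1.7] z 110.7
114 38.9 e 2.0 fn 5.6 off -0.79 F [-1.6  5.5  0.5] z 110.6
120 40.4 e 2.03 fn 6.1 off -0.85 F [-1.5  6.   1.5] z 110.7
126 41.9 e 1.98 fn 5.9 off -0.85 F [ 1.4  6.4 -0.1] z 110.9
fn min/max 3.794306255360158 6.746464920108446 idx min 83
end t 41.87 p [ 545.3 -189.6  110.9] F [ 1.   6.9 -0.7] T [ 1.69 -0.23  0.02] w 13.1 gf 88.2
```

Run:
```python
from trace import *
from scipy.optimize import least_squares
L=np.load("trace.npy"); p=L[:,1:3]*1e3
def res(v):
    a=v[2];Rr=np.array([[np.cos(a),-np.sin(a)],[np.sin(a),np.cos(a)]])
    q=(p-v[:2])@Rr; return ((q-C)*N).sum(1)
f=least_squares(res,[588,-97,yaw],loss="soft_l1"); print(f.x[:2],np.degrees(f.x[2]),"rms",np.sqrt((res(f.x)**2).mean()))
a=W[-1]-.010*NW[-1]
r.move_straight([*a,.111],speed=.08); r.move_straight([*a,.205],speed=.2)
r.reach([.4405,-.3605,.19],quat(177.5)); show("over")
print(r.move_straight([.4405,-.3605,.1125],speed=.06,max_force=12)); show("in")
```

```text
[588.17661101 -95.87987464] 12.179258317016913 rms 0.6213697377034901
over t 43.62 p [ 440.9 -359.6  189.4] F [-0.2  0.5 -0.2] T [ 0.05 -0.02 -0.01] w 12.8 gf 88.3
False
in t 45.07 p [ 440.5 -360.9  112.6] F [ 0.4 -5.9 -2.1] T [-1.12  0.04 -0.05] w 12.9 gf 88.4
```

Run:
```python
from h import *
r.move_straight([.4405,-.363,.112],speed=.02); show("adj")
command_gripper(.04); show("open"); command_gripper(.085)
r.move_straight([.4405,-.363,.22],speed=.15); show("up")
D=grab(4); import pickle; pickle.dump(D,open("D2.pkl","wb"))
t=D["top"][0];s=D["side"][0]
im=np.hstack([cv2.resize(t[150:290,380:480],(400,560)),cv2.resize(s[75:145,330:390],(400,560))])
cv2.imwrite("pics/s2.png",im[:,:,::-1])
B={"ref":(581,108),"e1":(674,246),"e2":(658,121),"b1":(559,361),"b2":(466,229),"inlet":(473,363)}
for k,c in B.items():
    for n in D:
        b=block(n,D[n][1],np.array(c)/1e3); print(k,n,None if b is None else (np.round(b[0]*1000,1),round(b[1],1),b[2],np.round(b[3],1)))
```

```text
adj t 45.34 p [ 440.4 -362.4  112. ] F [-0.1  0.3  1.2] T [ 0.    0.01 -0.01] w 12.8 gf 88.6
open t 45.72 p [ 440.5 -362.8  111.9] F [-0.3 -0.6 -0.6] T [-0.03 -0.    0.05] w 40.2 gf 0.0
up t 47.1 p [ 440.1 -362.6  219.1] F [-0.2 -0.2 -0.3] T [-0.06  0.02  0.01] w 85.0 gf 0.0
ref top (array([581.3, 108.3]), np.float64(24.8), np.int64(313), array([36.2, 57.3]))
ref side (array([577.4, 107.7]), np.float64(27.3), np.int64(335), array([41.9, 59.2]))
e1 top (array([684.4, 226.5]), np.float64(0.1), np.int64(274), array([35.2, 53.1]))
e1 side (array([681.5, 225.8]), np.float64(0.2), np.int64(322), array([36.8, 55.4]))
e2 top (array([657.9, 120.7]), np.float64(13.3), np.int64(297), array([35.7, 56.4]))
e2 side (array([654.7, 120.3]), np.float64(15.8), np.int64(295), array([38.7, 55.1]))
b1 top (array([558.8, 361.7]), np.float64(173.7), np.int64(313), array([37., 56.]))
b1 side (array([555.6, 361.2]), np.float64(173.0), np.int64(425), array([38. , 57.4]))
b2 top (array([466.6, 229.2]), np.float64(2.6), np.int64(315), array([37.1, 55.2]))
b2 side (array([463.2, 228.8]), np.float64(2.7), np.int64(362), array([38.9, 56.4]))
inlet top (array([473.3, 362.6]), np.float64(164.9), np.int64(325), array([37.1, 56.1]))
inlet side (array([469.8, 363. ]), np.float64(164.6), np.int64(451), array([38.6, 57.7]))
```

View pics/s2.png

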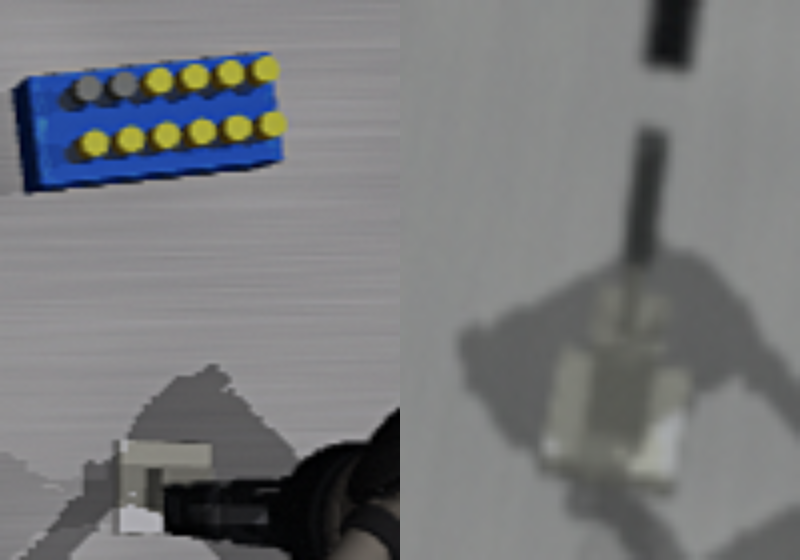

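The pick is back in its stand. electrode1 has been knocked to about (683,226) mm, so I re-measure before each grasp. Next is the reference block.

```bash
cat > stack.py <<'E'
from h import *
NEST=np.array([.5882,-.0962]); NY=12.2
ZG=.0265; ZS=.0235
def best(xy,z,deg):
    o=[]
    for d in(deg%360,(deg+180)%360):
        j=r.solve_ik([*xy,z],quat(d))
        if j is not None: o.append((abs(j[5]),d))
    return min(o)[1]
def look(c,k=4):
    D=grab(k); b=[block(n,D[n][1],np.array(c)) for n in D]
    for x in b: print("  seen",np.round(x[0]*1e3,1),round(x[1],1),x[2],np.round(x[3],1))
    a=np.degrees(np.angle(sum(np.exp(2j*np.radians(x[1])) for x in b)))/2
    return (b[0][0]+b[1][0])/2,a
def go(xy,z,d,**k): r.move_straight([*xy,z],quat(d),**k)
def pick(c,a,squeeze=True,op=.085):
    c=np.array(c)
    if squeeze:
        d=best(c,.1,a+90); command_gripper(op,20); r.reach([*c,.09],quat(d))
        print("  hit",r.move_straight([*c,ZS],speed=.1,max_force=12)); command_gripper(0,20); show("  squeeze")
        c=np.array(st()["eef_pos"])[:2]; command_gripper(op); r.move_straight([*c,.07],speed=.15)
    d=best(c,.1,a); command_gripper(.075,40); r.reach([*c,.07 if squeeze else .09],quat(d))
    print("  hit",r.move_straight([*c,ZG],speed=.1,max_force=12)); command_gripper(0,50); show("  grip")
    p=np.array(st()["eef_pos"])
    r.move_straight([*p[:2],.16],speed=.2); show("  lifted")
def place(h,off=(0,0)):
    """h = height of the block's underside over the nest floor"""
    n=NEST+np.array(off); d=best(n,.15,NY); zt=ZG+.018+h
    r.reach([*n,.17],quat(d)); r.move_straight([*n,.018+.058+ZG+.004],speed=.15)
    hit=r.move_straight([*n,zt-.002],speed=.05,max_force=10); show(f"  placed hit={hit} target z {zt*1e3:.1f}")
    return n,zt
def release(n,op=.055):
    command_gripper(op); show("  open"); p=np.array(st()["eef_pos"]); r.move_straight([*p[:2],.17],speed=.15)
E
python3 - <<'E'
from stack import *
c,a=look((.5795,.108)); print(c,a)
pick(c,a,squeeze=False); n,z=place(0)
E
```

```text
seen [581.3 108.5] 25.6 314 [36.1 57.9]
  seen [577.8 108. ] 24.1 331 [40.9 59. ]
[0.57956064 0.10824877] 24.83986228844084
  hit False
  grip t 51.23 p [580.1 108.3  27.4] F [-0.6 -0.4  6.2] T [-0.03  0.08 -0.01] w 34.5 gf 51.1
  lifted t 52.05 p [579.3 108.3 158.7] F [ 0.2  0.  -0.6] T [-0.03  0.02  0.01] w 34.7 gf 50.4
  placed hit=True target z 44.5 t 54.58 p [587.9 -96.1  45.4] F [-0.6 -0.5  4.6] T [-0.01  0.08 -0.  ] w 34.7 gf 51.1
```

```bash
sed -i 's/^ZG=.*/ZG=.0275; ZS=.0245/' stack.py
python3 - <<'E'
from stack import *
release(None)
r.reach([.55,.0,.22],quat(best((.55,0),.22,100)))
c,a=look((.6563,.1205)); print(c,a)
pick(c,a); n,z=place(.014)
E
```

```text
open t 54.92 p [587.1 -95.9  44.3] F [-0.2 -0.2 -0. ] T [-0.01  0.01  0.03] w 55.2 gf 0.0
  seen [657.8 120.7] 13.0 296 [35.8 56.2]
  seen [654.8 120.2] 16.3 301 [40.2 55.1]
[0.65631231 0.12044369] 14.677565717731554
  hit False
  squeeze t 59.99 p [656.8 120.5  25.5] F [-0.2  0.4  5.6] T [-0.03  0.13 -0.04] w 55.4 gf 21.3
  hit False
  grip t 63.53 p [657.3 120.6  28.5] F [0.8 0.2 5. ] T [-0.03  0.12 -0.01] w 34.2 gf 50.3
  lifted t 64.35 p [656.5 120.5 158.5] F [ 0.   0.9 -2. ] T [-0.01 -0.04  0.04] w 34.3 gf 49.8
  placed hit=True target z 59.5 t 66.7 p [587.8 -96.1  60.5] F [ 0.3 -0.5  5.8] T [0.03 0.14 0.02] w 34.2 gf 50.5
```

```bash
sed -i 's/^ZG=.*/ZG=.0285; ZS=.0255/' stack.py
python3 - <<'E'
from stack import *
release(None)
r.reach([.55,.0,.22],quat(best((.55,0),.22,100)))
D=grab(4);
c,a=look((.683,.226)); print(c,a)
im=cv2.resize(D["top"][0][130:290,85:375],None,fx=2.7,fy=2.7,interpolation=cv2.INTER_CUBIC); cv2.imwrite("pics/s3.png",im[:,:,::-1])
E
```

```text
open t 67.03 p [587.2 -95.9  59.6] F [-0.3 -0.1  0.1] T [-0.05 -0.02 -0.01] w 55.1 gf 0.0
  seen [686.6 224.9] 169.8 306 [36.6 56.6]
  seen [683.5 224.2] 170.6 344 [38.5 57.8]
[0.68507367 0.22452442] -9.81172580304457
```

View pics/s3.png

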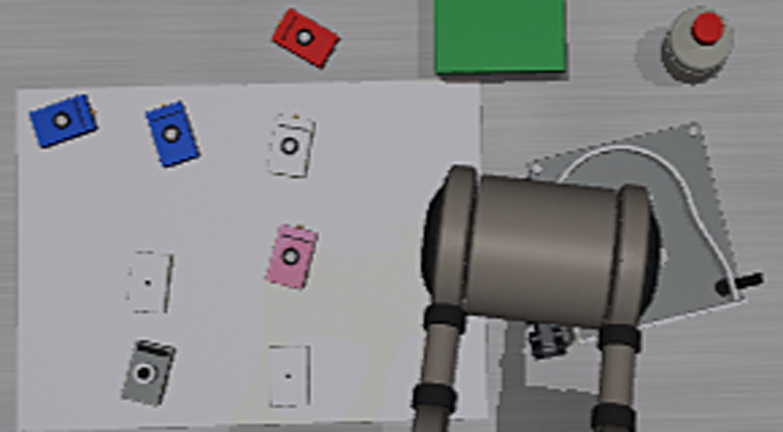

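The picture shows electrode1 moved to crop (290,146) and clear of its neighbours, with both blanks and the inlet unmoved.

```bash
cat > run.py <<'E'
from stack import *
def do(c,h,op=.085,looked=None):
    c,a=looked or look(c); pick(c,a,op=op); n,z=place(h)
    s=st(); assert abs(s["eef_pos"][2]-z)<.0025 and s["grip_width"]>.03,"check"
    release(n); r.reach([.55,.0,.22],quat(best((.55,0),.22,100)))
E
python3 - <<'E'
from run import *
do(None,.025,looked=(np.array([.6851,.2245]),-9.8))
do((.465,.229),.036)
D=grab(2);cv2.imwrite("pics/s4.png",cv2.resize(D["side"][0][90:300,200:390],None,fx=3,fy=2.8,interpolation=cv2.INTER_CUBIC)[:,:,::-1])
E
```

```text
hit False
  squeeze t 72.68 p [685.6 224.6  26.6] F [-0.5  0.5  4.3] T [-0.02  0.09  0.02] w 55.1 gf 21.8
  hit False
  grip t 76.22 p [686.2 224.8  29.6] F [-0.4 -0.8  4.6] T [-0.01  0.08 -0.02] w 34.3 gf 50.3
  lifted t 77.03 p [685.4 224.6 158.2] F [ 0.1  0.2 -0.1] T [ 0.01 -0.02  0.02] w 34.1 gf 49.8
  placed hit=True target z 71.5 t 80.21 p [587.7 -96.1  72.6] F [-1.1  1.   4.7] T [ 0.01  0.17 -0.03] w 34.2 gf 50.5
  open t 80.54 p [587.2 -95.9  71.8] F [ 0.1  0.4 -0.3] T [ 0.05 -0.   -0.04] w 54.7 gf 0.0
  seen [466.6 229.3] 2.6 314 [36.9 55.3]
  seen [463.3 228.7] 1.9 365 [39.3 56.5]
  hit False
  squeeze t 85.64 p [465.3 229.2  26.2] F [-0.8 -1.2  5.7] T [-0.12  0.13 -0.02] w 55.0 gf 21.1
  hit False
  grip t 89.18 p [465.7 229.3  29.4] F [-1.2 -1.5  5.4] T [-0.06  0.19  0.  ] w 34.4 gf 49.9
  lifted t 89.99 p [465.  229.1 159.1] F [-0.6 -0.4 -0.9] T [-0.02  0.03  0.03] w 34.4 gf 49.8
  placed hit=True target z 82.5 t 93.09 p [588.  -96.2  83.4] F [-1.   0.   6.7] T [ 0.08  0.13 -0.02] w 33.9 gf 50.5
  open t 93.42 p [587.6 -96.   82.6] F [ 0.2 -0.1  0. ] T [0.   0.01 0.03] w 55.0 gf 0.0h.py:18: RuntimeWarning: All-NaN slice encountered
  d=np.array([f[1] for f in F]); D[n]=(F[-1][0],np.nanmedian(np.where(d>0,d,np.nan),0))
```

View pics/s4.png

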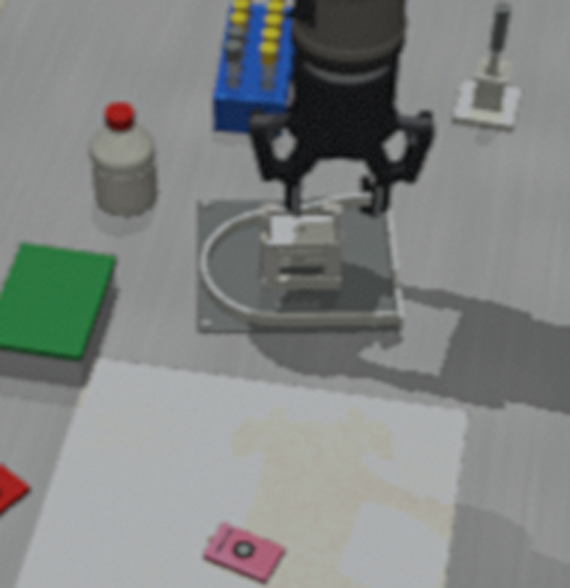

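The side view shows the stack seated between the posts, with the pick still upright in its stand. Next is the inlet.

Run:
```python
from run import *
do((.4717,.3628),.047,op=.078)
r.reach([.4,.35,.3],quat(best((.4,.35),.3,0)))
D=grab(4); show()
for n in D:
    P=cloud(n,D[n][1]); z=P[...,2]; m=(np.hypot(P[...,0]-.588,P[...,1]+.096)<.04)
    print(n,"max z",np.nanpercentile(z[m],[50,90,99]))
im=np.hstack([cv2.resize(D["top"][0][165:265,270:370],(390,560),interpolation=cv2.INTER_CUBIC),cv2.resize(D["side"][0][80:220,255:390],(405,560),interpolation=cv2.INTER_CUBIC)])
cv2.imwrite("pics/s5.png",im[:,:,::-1])
```

```text
seen [473.4 362.5] 164.8 323 [36.9 56.2]
  seen [470.  363.1] 167.3 445 [38. 57.]
  hit False
  squeeze t 98.94 p [472.2 363.2  26.4] F [-0.2 -0.4  5.5] T [-0.02  0.1   0.02] w 55.5 gf 21.5
  hit False
  grip t 102.38 p [472.7 363.5  29.5] F [ 0.4 -0.5  6.4] T [-0.02  0.09  0.09] w 34.4 gf 50.4
  lifted t 103.18 p [472.  363.  158.7] F [-0.6  0.8 -1.1] T [-0.02  0.02 -0.1 ] w 34.5 gf 49.8
  placed hit=True target z 93.5 t 105.83 p [589.1 -96.6  94.3] F [-0.   0.2  5.4] T [-0.13 -0.01  0.02] w 34.2 gf 51.6
  open t 106.16 p [588.3 -96.1  93.3] F [0.1 0.5 0.6] T [ 0.04 -0.01  0.02] w 54.7 gf 0.0
 t 109.92 p [400.3 349.7 299.9] F [ 0.7 -1.1  0. ] T [-0.01 -0.05  0.03] w 55.1 gf 0.0
top max z [0.07122348 0.07831447 0.0878284 ]
side max z [0.05363421 0.0793318  0.08900867]
```

View pics/s5.png

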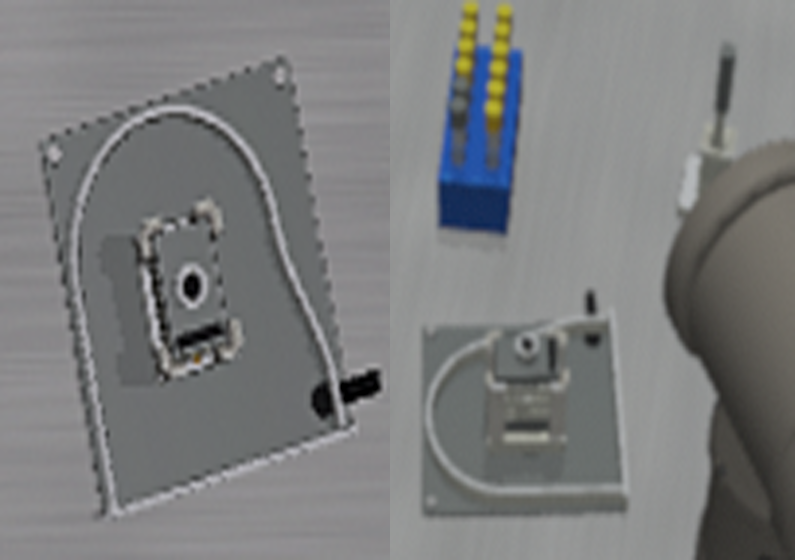

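The final picture shows the inlet seated with its funnel up (crop 192,287), its top at the expected 87 mm, and the pick upright in its stand. I'm handing in.

```bash
python3 -c "
from workcell import r
print(r.finish_job())"
```

```text
the job is handed in; nothing more can be done
None
```

The job is handed in at about 110 s: the pick traced the rim at 3.8–6.7 N and is back upright in its stand, and the stack is rebuilt between the posts (reference, two electrodes, one blank, inlet with funnel up), its top at the expected 87 mm.

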